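Load the drill jig

ROBOT

A 6-joint arm with a two-finger parallel gripper is mounted at the origin on a cart in front of the work surface, level with it; the furniture and walls round the work are solid. World frame = base frame: x ahead of the robot, y to its left, z up, the work surface at z = 0. Lengths are in mm, angles in rad, forces in N, time in s.
With the tool pointing down it reaches from about 400 to 925 mm from the base axis. Payload 12.5 kg.
Tool frame: the origin (TCP) lies midway between the tips of the shut fingers; the grasp point (between the pads) lies 19 mm behind it; z points along the fingers, y is the line along which they close (so a half turn about z gives the same grasp; the last joint's range is limited). The gripper opens to 95 mm and grips with 3 to 60 N. Pads are 20 mm wide; open, the fingers measure 119 mm over their backs; the gripper's body (75 mm by 180 mm) begins 59 mm behind the grasp point.
Start: joints at [-1.288, 0.491, 1.559, -0, 1.092, -0.106], TCP at [236.948, -578.362, 214.661] pointing down, gripper open.
Joint ranges: [-3.1, 3.1], [-0.84, 2.19], [0.05, 2.79], [-1.13, 4.28], [0.06, 2.93], [-2.69, 2.69]. Speed limits (rad/s): [2.22, 2.22, 2.79, 3.14, 3.14, 3.14].

INTERFACE

Orientations are given as [roll, pitch, yaw] about the fixed x, y, z axes, in that order (R = Rz(yaw) Ry(pitch) Rx(roll)).
In Python, from cell import state, read_camera, camera_info, env gives the robot as it stands.
- The arm moves only by the tool move_arm, never from a script. Its argument "commands" is a list of rows, each a list of 3 entries, a list of its own where there are three numbers: the shift along the world's x, y, z in cm, then the turn, a rotation vector about the world's x, y, z in degrees, then the opening, from 0 (shut) to 1 (fully open). A call has 1 to 10 rows; each row shifts and turns the commanded pose from where the row before left it; what a row does not reach is not made up. A row lasts 1/10 s, in which the tool goes at most 50 mm and 8.59 degrees, less where a joint would pass 70% of its speed; a pose out of reach is approached as far as the arm can. A call with a gripper value outside its range is refused whole. The fingers move at their own pace and stop on an object; the grip force is fixed at half the most. Time passes only in rows, so rows that do not move let the fingers close. It gives the time, the measured TCP pose, the force, the opening and the grip force at its end, in the units of the state.
- state(): the state, without advancing time (a new reading comes with each control period).
- read_camera(name): name is "side" or "top" or "wrist"; returns the picture (480x640x3 uint8, blue, green, red); there is no depth.
- camera_info(name): a dict with "K" (3x3 intrinsics, pixels), "cam_to_world" (4x4, takes a point from camera to world coordinates). Camera axes: x right, y down, z forward; pixel columns grow to the right and rows downward; lengths in mm; the calibration is good to about 2 mm. A picture is of the moment at which its call begins: read the wrist's pose just before it. camera_info takes no time and is no camera call; for the wrist camera it gives the pose at the moment of the call.
- env.job_done(): hands the job in; it is judged then, once.
The state is a dict: "t": time; "joints": joint angles; "qvel": joint speeds; "tau": joint torques, N m; "eef_pos": TCP position; "tcp_rot": TCP orientation; "ft_force": force on the tool from outside, world axes, zero at the start; "moment": the same for the moment, N m; "opening": opening from 0.0 (shut) to 1.0 (fully open); "grip_force": force on a finger pad.
Only numpy, scipy, OpenCV 4.12 (cv2) and the standard library are available. Lean on these libraries where they do the work, as an engineer would, in place of code of your own. Each camera call takes 0.05 s, during which the arm holds its last target. There are 200 camera calls.

TASK

Load the drill jig: pick up the long narrow walnut block and slide it lengthwise over the jig's bare base and in under the bridge until its end is fully home against the stop. Leave it lying flat there, let go of it, and do not disturb the wider, taller cherry block.

Things in the scene. Friction and masses are not known exactly. Their poses are not given: they have to be found in the camera images.
- block_walnut: Dark brown walnut block, 36 mm wide (its x), 90 mm long (its y), 30 mm high (its z), under 0.1 kg, lying flat and loose on the table. Origin: centre of its underside. Its two ends are alike. The narrowest of the three blocks on the table; the cherry block and the cork sanding block (65 x 112 x 29 mm) do not fit the jig.
- block_cherry: Orange-brown cherry block, 52 mm wide (its x), 72 mm long (its y), 41 mm high, loose on the table; too tall for the jig. Origin: centre of its underside. Not to be moved.
- drill_jig: Wooden jig fixed to the table. Origin: on the table below the middle of its mouth; x points into the jig (push direction, roughly away from the robot), y across, z up. Plywood base 12 mm thick, 130 mm wide, bare from x = -0.100 to the mouth (x = 0). Then a bridge with a steel drill bush, x = 0 to 0.030, spans two fences (108 mm wide outside): underside 38 mm, top 49 mm above the base.
- jig_stop (a point): Middle of the end stop's face, at the base's top (12 mm above the table), 44 mm behind the mouth (14 mm behind the bridge); axes as the jig's. The stop is a bar 30 mm high. The channel between the fences is 66 mm wide at the mouth and narrows in 14 mm to 48 mm up to the stop. A block fully home has its centre 45 mm before this point and sticks 46 mm out of the mouth.
Things that resemble listed ones, but are neither listed nor needed, are in the scene too. Of the things like the block_walnut, leave any that is blue or yellow; of the rest the smaller one is meant.

How it is judged:
By the outcome, as a careful person would: the job done as asked, in the order asked, and still so for the second after the job is handed in, with the robot touching nothing.
It also fails if it takes over 40 s, if anything falls off the work surface, if the arm or the gripper's body presses on something with over 40 N, if the wrist force passes 120 N, or if a joint passes its speed limit or range.

## Working session

There is one attempt and no reset: what is moved stays moved. The work goes in short steps, Python scripts to look and compute and a tool call to move; the robot and the scene stay as the last step left them, time stands still between calls to the robot, and variables do not carry over. Pictures are saved under pics/ and viewed, at most 10 in all, crops included, and the job is handed in when it is done.

Besides the shell and the picture viewer there is one more tool, called after "Request:" in YAML: its name, and indented under it one key for each argument. move_arm: Moves the arm, as the interface text tells. Its arguments: {"type":"object","properties":{"commands":{"type":"array"}},"required":["commands"]}

```bash
mkdir -p pics
python3 - <<'E'
from cell import *
import cv2
for n in ("top","side"):
    cv2.imwrite(f"pics/{n}0.png",read_camera(n)); i=camera_info(n); print(n,i["K"],i["cam_to_world"])
print(state())
E
```

```text
top [[513.66349267   0.         320.89455421]
 [  0.         513.66349267 245.00951907]
 [  0.           0.           1.        ]] [[-2.74606949e-02 -9.91946024e-01  1.23648677e-01  3.58830521e+02]
 [-9.99621373e-01  2.70346898e-02 -5.12212900e-03 -1.09787514e+02]
 [ 1.73807186e-03 -1.23742518e-01 -9.92312838e-01  1.54644333e+03]
 [ 0.00000000e+00  0.00000000e+00  0.00000000e+00  1.00000000e+00]]
side [[500.75952012   0.         314.94177849]
 [  0.         500.75952012 241.93992243]
 [  0.           0.           1.        ]] [[-9.07710966e-01 -1.50908116e-01  3.91519530e-01  4.87768426e-01]
 [-4.19595897e-01  3.25812411e-01 -8.47222259e-01  1.07772025e+03]
 [ 2.90792964e-04 -9.33312924e-01 -3.59063924e-01  5.70406744e+02]
 [ 0.00000000e+00  0.00000000e+00  0.00000000e+00  1.00000000e+00]]
{'t': 0.1, 'joints': array([-1.28761899e+00,  4.91485977e-01,  1.55939862e+00, -1.44624068e-05,
        1.09167928e+00, -1.05633317e-01]), 'qvel': array([-0.00030058, -0.00246179, -0.00336277,  0.0003412 , -0.00071724,
       -0.00060564]), 'tau': array([ 3.62025989e-03, -6.13621902e+01, -2.58604646e+01,  6.94543286e-02,
        4.70086711e-02, -5.25947780e-05]), 'eef_pos': array([ 236.86822174, -578.14356018,  214.12496192]), 'tcp_rot': array([-3.14062549e+00, -8.96466461e-05,  3.88817282e-01]), 'ft_force': array([ 0.07213382, -0.30307647,  0.01910609]), 'moment': array([-0.02231343, -0.04303785, -0.01803709]), 'grip_force': 0.0, 'opening': 0.9967993337392926}
```

View pics/top0.png

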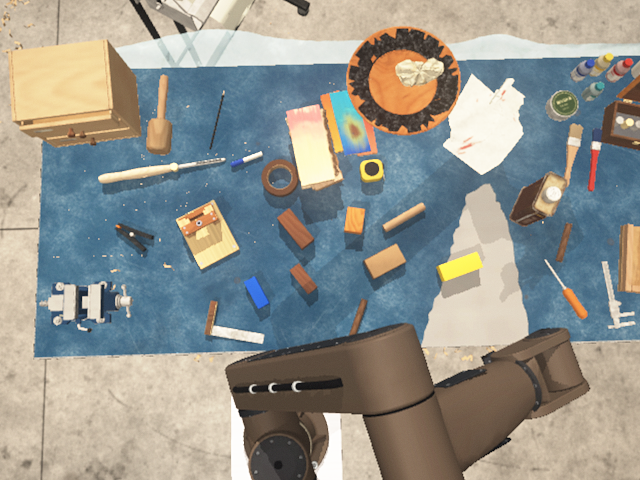

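View pics/side0.png

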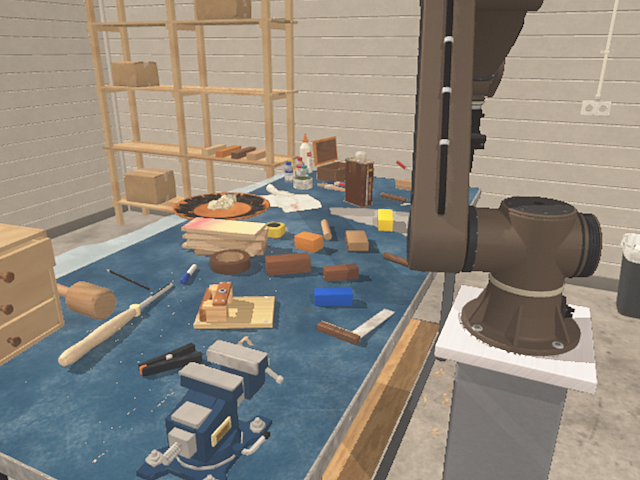

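The top view shows the jig at about (208,235), with its bare base toward the lower right. The smaller walnut block is at (304,279), a larger decoy at (296,229), the cherry block at (355,220) and the cork at (384,262). Next I'll measure the walnut block and the jig.

```bash
cat > h.py <<'E'
import numpy as np, cv2
from cell import *
def ray(n_or_info,uv,z):
    i=camera_info(n_or_info) if isinstance(n_or_info,str) else n_or_info
    K,T=np.array(i["K"]),np.array(i["cam_to_world"])
    T=T.copy()
    if np.abs(T[:3,3]).max()<20: T[:3,3]*=1000
    d=T[:3,:3]@np.linalg.inv(K)@np.array([uv[0],uv[1],1.])
    return T[:3,3]+d*(z-T[2,3])/d[2]
E
python3 - <<'E'
from h import *
im=cv2.imread("pics/top0.png")
c=im[180:300,165:325]
cv2.imwrite("pics/c1.png",cv2.resize(c,None,fx=5,fy=5,interpolation=cv2.INTER_CUBIC))
hsv=cv2.cvtColor(im,cv2.COLOR_BGR2HSV)
print(hsv[279,304],hsv[229,296],hsv[255,215])
m=((hsv[...,0]<18)&(hsv[...,1]>70)).astype(np.uint8)
m[:, :280]=0; m[:,420:]=0; m[:190]=0;m[300:]=0
for k in cv2.findContours(m,0,2)[0]:
    if cv2.contourArea(k)>100:
        r=cv2.minAreaRect(k); b=cv2.boxPoints(r); print(r,[ray("top",p,30)[:2].round() for p in b])
E
```

```text
[ 10 140 164] [ 11 142 169] [ 24  80 252]
((302.9258728027344, 278.45111083984375), (30.27325439453125, 12.01943588256836), 51.8427734375) [array([475., -21.]), array([496., -49.]), array([ 425., -103.]), array([404., -74.])]
((384.37542724609375, 260.7664794921875), (21.47058868408203, 37.47058868408203), 61.927513122558594) [array([ 499., -241.]), array([ 549., -341.]), array([ 492., -368.]), array([ 442., -268.])]
((295.2804870605469, 228.47561645507812), (40.449005126953125, 16.08589744567871), 51.34019470214844) [array([634.,  13.]), array([663., -25.]), array([566., -98.]), array([537., -60.])]
((354.2699890136719, 220.1099853515625), (18.384775161743164, 26.162952423095703), 8.130102157592773) [array([ 586., -186.]), array([ 664., -199.]), array([ 655., -254.]), array([ 576., -240.])]
((402.15289306640625, 217.61917114257812), (8.133916854858398, 42.82903289794922), 59.74356460571289) [array([ 603., -301.]), array([ 666., -415.]), array([ 644., -426.]), array([ 582., -312.])]
```

View pics/c1.png

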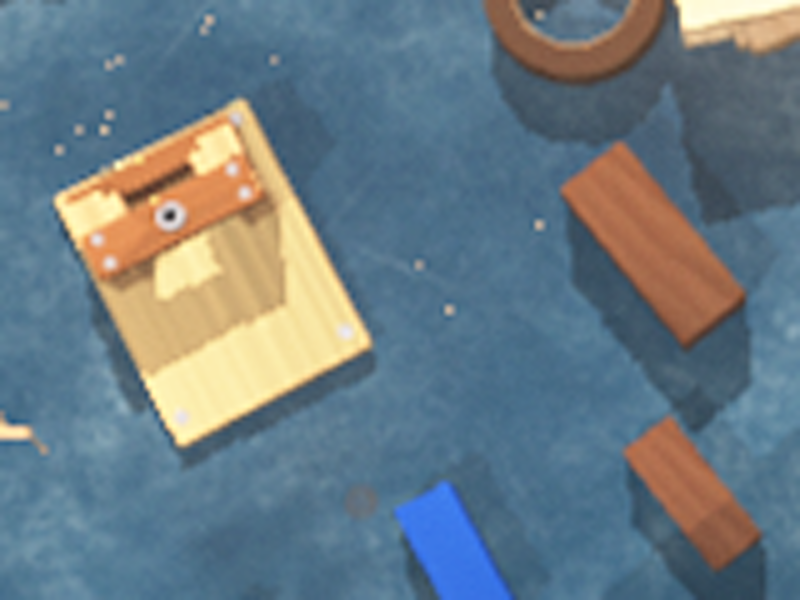

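The crop shows the jig base corners at crop pixels (240,98), (55,200), (182,447) and (371,345), the bush at (170,215), and the small walnut block with its centre at (693,493).

Run:
```python
from h import *
f=lambda p:((p[0]-2)/5+165,(p[1]-2)/5+180)
P=[ray("top",f(p),12)[:2] for p in [(182,447),(371,345),(55,200),(240,98)]]
print(np.round(P)); A,B,C,D=P
print([np.linalg.norm(x) for x in (B-A,D-C,C-A,D-B)])
for d in (C-A,D-B): print(np.degrees(np.arctan2(d[1],d[0])))
for d in (A-B,C-D): print(np.degrees(np.arctan2(-d[0],d[1])))
bush=ray("top",f((170,215)),61)[:2];print(bush,(A+B)/2)
v=bush-(A+B)/2;print(np.linalg.norm(v),np.degrees(np.arctan2(v[1],v[0])))
i=camera_info("wrist");print(i["K"],i["cam_to_world"])
```

```text
[[488. 243.]
 [546. 129.]
 [640. 320.]
 [699. 208.]]
[np.float64(127.62275914296698), np.float64(127.04738195823882), np.float64(170.42227388749444), np.float64(172.46655229360826)]
26.879367352060644
27.08005375431194
27.221769152957176
28.1448714574329
[619.80565054 238.79396412] [516.69203287 186.09610085]
115.79932185555269 27.07003049988873
[[383.31231075   0.         323.277017  ]
 [  0.         383.31231075 239.44484112]
 [  0.           0.           1.        ]] [[ 3.79566214e-01 -8.85765673e-01 -2.67111702e-01  3.12234657e+02]
 [-9.25164029e-01 -3.63715329e-01 -1.08548052e-01 -5.47476060e+02]
 [-1.00448224e-03  2.88323312e-01 -9.57532589e-01  3.84503922e+02]
 [ 0.00000000e+00  0.00000000e+00  0.00000000e+00  1.00000000e+00]]
```

Request:
move_arm:
  commands:
    - [[1.4,3.6,-0.3],[0,0,1.0],0.7]
    - [[1.4,3.6,-0.3],[0,0,1.0],0.7]
    - [[1.4,3.6,-0.3],[0,0,1.0],0.7]
    - [[1.4,3.6,-0.3],[0,0,1.0],0.7]
    - [[1.4,3.6,-0.3],[0,0,1.0],0.7]
    - [[1.4,3.6,-0.3],[0,0,1.0],0.7]
    - [[1.4,3.6,-0.3],[0,0,1.0],0.7]
    - [[1.4,3.6,-0.3],[0,0,1.0],0.7]
    - [[1.4,3.6,-0.3],[0,0,1.0],0.7]
    - [[1.4,3.6,-0.3],[0,0,1.0],0.7]

```text
t: 1.1
eef_pos: [377.2, -216.9, 184.5]
tcp_rot: [3.142, -0.0, 0.564]
ft_force: [1.1, -0.3, 1.0]
opening: 0.697
grip_force: 0.0
```

Request:
move_arm:
  commands:
    - [[1.4,3.6,-0.3],[0,0,1.2],0.7]
    - [[1.4,3.6,-0.3],[0,0,1.2],0.7]
    - [[1.3,3.6,-0.3],[0,0,1.2],0.7]
    - [[1.3,3.4,-0.3],[0,0,1.2],0.7]
    - [[0,0,0],[0,0,0],0.7]
    - [[0,0,0],[0,0,0],0.7]

```text
t: 1.7
eef_pos: [430.9, -75.9, 172.5]
tcp_rot: [-3.141, 0.0, 0.649]
ft_force: [-0.1, -1.5, 0.4]
opening: 0.703
grip_force: 0.0
```

Run:
```python
from h import *
i=camera_info("wrist"); im=read_camera("wrist"); s=state(); print(s["t"],s["eef_pos"],np.degrees(s["tcp_rot"]),s["opening"],s["joints"])
cv2.imwrite("pics/w1.png",im)
hsv=cv2.cvtColor(im,cv2.COLOR_BGR2HSV)
m=((hsv[...,0]<18)&(hsv[...,1]>70)).astype(np.uint8)
m=cv2.morphologyEx(m,cv2.MORPH_OPEN,np.ones((5,5)))
for k in cv2.findContours(m,0,2)[0]:
    if cv2.contourArea(k)>500:
        b=cv2.boxPoints(cv2.minAreaRect(k)); w=np.array([ray(i,p,30)[:2] for p in b]); e=w[1:]-w[:-1]
        print(b.round().tolist(),w.mean(0),np.linalg.norm(e,axis=1),np.degrees(np.arctan2(e[:,1],e[:,0])))
```

```text
1.75 [430.79082585 -76.59119412 172.5673719 ] [-1.79993326e+02  1.80733944e-02  3.70996648e+01] 0.69828744542687 [-3.27018423e-01  2.85826676e-01  2.04822840e+00 -2.70615708e-04
  8.07811116e-01  5.96453664e-01]
[[319.0, 397.0], [370.0, 372.0], [379.0, 389.0], [328.0, 414.0]] [ 311.48967659 -197.54409884] [55.89860288 21.8534807  56.8496073 ] [ -22.02060721 -117.89251199  158.48418507]
[[597.0, 315.0], [639.0, 315.0], [639.0, 349.0], [597.0, 349.0]] [ 513.52563067 -353.34133597] [38.04907982 36.19559571 39.16252042] [ -52.77493757 -129.40706721  127.22687636]
[[491.0, 264.0], [628.0, 264.0], [628.0, 316.0], [491.0, 316.0]] [ 509.72335247 -279.37849395] [119.04683761  51.53238739 124.22819363] [ -52.77747289 -129.8570933   127.22511431]
[[304.0, 138.0], [348.0, 138.0], [348.0, 247.0], [304.0, 247.0]] [452.55538349 -62.19985716] [34.73616428 90.43179307 37.733275  ] [ -52.78292871 -141.71647842  127.2217275 ]
[[535.0, 149.0], [629.0, 74.0], [680.0, 138.0], [586.0, 213.0]] [ 618.69845707 -215.79996649] [82.95147248 69.16306358 86.71469169] [-11.07012637 -95.17720624 171.56283702]
[[386.0, 105.0], [391.0, -3.0], [467.0, 0.0], [462.0, 108.0]] [581.55375816 -57.9239898 ] [73.19673238 54.83273105 73.65449635] [  37.29223161  -54.96742571 -139.41462258]
```

View pics/w1.png

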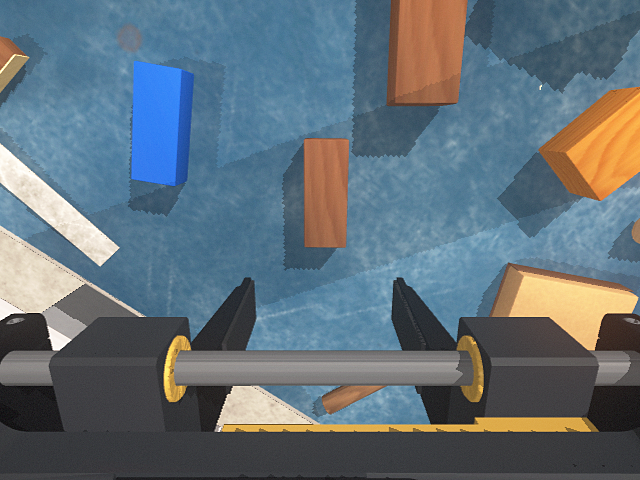

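The small walnut block lies at (304–348, 138–247), along the tool's x axis. It measures 35 x 90 mm, which matches. I'll descend onto its rear half and grip it there.

Request:
move_arm:
  commands:
    - [[0.2,0,-3.5],[0,0,0],0.7]
    - [[0,0,-3.5],[0,0,0],0.7]
    - [[0,0,-3.5],[0,0,0],0.7]
    - [[0,0,-3.3],[0,0,0],0.7]
    - [[0,0,-2.0],[0,0,0],0.7]
    - [[0,0,-1.0],[0,0,0],0.7]
    - [[0,0,0],[0,0,0],0.7]

```text
t: 2.45
eef_pos: [432.5, -77.1, 3.9]
tcp_rot: [-3.14, 0.001, 0.646]
ft_force: [0.4, 0.3, -0.5]
opening: 0.7
grip_force: 0.0
```

Request:
move_arm:
  commands:
    - [[0,0,0],[0,0,0],0.2]
    - [[0,0,0],[0,0,0],0.2]
    - [[0,0,0],[0,0,0],0.2]
    - [[0,0,0],[0,0,0],0.2]
    - [[0,0,0],[0,0,0],0.2]
    - [[0,0,0],[0,0,0],0.2]

```text
t: 3.05
eef_pos: [433.2, -76.4, 5.1]
tcp_rot: [3.141, -0.0, 0.647]
ft_force: [-0.6, 0.4, 7.3]
opening: 0.376
grip_force: 30.0
```

Request:
move_arm:
  commands:
    - [[0,0,1.5],[0,0,0],0.2]
    - [[0,0,2.5],[0,0,0],0.2]
    - [[0,0,3.0],[0,0,0],0.2]
    - [[0,1.0,2.0],[0,0,0],0.2]
    - [[1.0,3.0,0],[0,0,-1.0],0.2]
    - [[1.2,3.0,0],[0,0,-1.5],0.2]
    - [[1.2,3.0,0],[0,0,-1.5],0.2]
    - [[1.2,3.0,0],[0,0,-1.5],0.2]
    - [[1.2,3.0,0],[0,0,-1.5],0.2]

```text
t: 3.95
eef_pos: [491.1, 85.0, 94.8]
tcp_rot: [3.141, 0.0, 0.524]
ft_force: [0.3, 0.3, -0.9]
opening: 0.377
grip_force: 30.0
```

Request:
move_arm:
  commands:
    - [[1.2,3.0,0],[0,0,-1.5],0.2]
    - [[1.2,3.0,0],[0,0,-1.5],0.2]
    - [[1.0,3.0,0],[0,0,0],0.2]
    - [[0.7,2.0,0],[0,0,0],0.2]
    - [[0,0,0],[0,0,0],0.2]
    - [[0,0,0],[0,0,0],0.2]

```text
t: 4.55
eef_pos: [531.4, 193.7, 94.4]
tcp_rot: [-3.142, 0.001, 0.474]
ft_force: [0.2, 0.4, -1.2]
opening: 0.377
grip_force: 30.0
```

Run:
```python
from h import *
i=camera_info("wrist"); im=read_camera("wrist"); s=state(); print(s["t"],s["eef_pos"],np.degrees(s["tcp_rot"]),s["opening"],s["joints"],s["ft_force"])
cv2.imwrite("pics/w2.png",im); np.savez("w2.npz",K=i["K"],T=i["cam_to_world"])
```

```text
4.6 [531.42846098 193.20045376  94.4998992 ] [-1.79998827e+02  4.57787676e-02  2.70851713e+01] 0.37602036559113095 [ 2.31968559e-01  5.57885203e-01  1.82593946e+00 -2.48061533e-04
  7.58548826e-01  1.33021959e+00] [ 0.16419017 -0.02889374 -0.35148899]
```

View pics/w2.png

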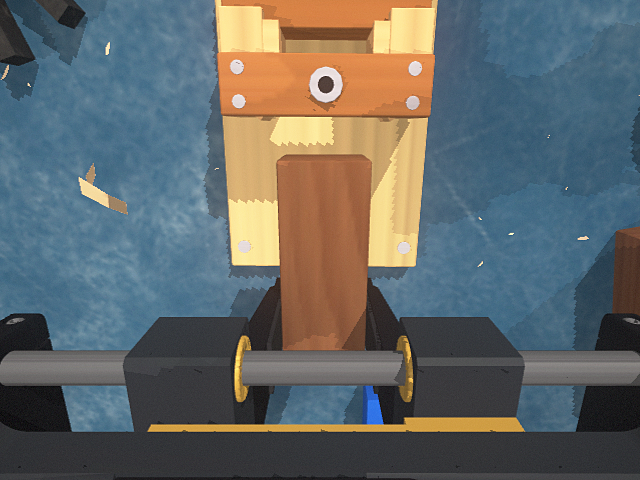

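The block is held straight, with its front end at v=157 and its axis at u≈324.5. The bush is at (325.5,84) and the bridge's front edge runs (220,115)–(431,117). I'll compute the remaining offsets in the tool's axes.

Run:
```python
from h import *
d=np.load("w2.npz"); i={"K":d["K"],"cam_to_world":d["T"]}
tcp=np.array([531.4,193.4]);a=np.radians(27.1);R=np.array([[np.cos(a),np.sin(a)],[-np.sin(a),np.cos(a)]])
g=lambda p,z:(R@(ray(i,p,z)[:2]-tcp)).round(1)
for n,p,z in [("bush",(325.5,84),61),("bridgeL",(220,115),61),("bridgeR",(431,117),61),("baseL",(232,265),12),("baseR",(416,265),12),
 ("blkFL",(278,157),119),("blkFR",(371,158),119),("blkRL",(282,349),119),("blkRR",(366,349),119)]: print(n,g(p,z))
```

```text
bush [100.4  -0.8]
bridgeL [85.8 52.5]
bridgeR [ 84.9 -54.2]
baseL [-13.5  64.4]
baseR [-13.4 -65. ]
blkFL [69.7 17.2]
blkFR [ 69.4 -17.5]
blkRL [-12.1  18.1]
blkRR [-12.1 -18.4]
```

Request:
move_arm:
  commands:
    - [[0,0,-2.5],[0,0,0],0.2]
    - [[0,0,-2.5],[0,0,0],0.2]
    - [[0,0,-1.5],[0,0,0],0.2]
    - [[0,0,-0.8],[0,0,0],0.2]
    - [[0,0,-0.4],[0,0,0],0.2]
    - [[0,0,0],[0,0,0],0.2]
    - [[0,0,0],[0,0,0],0.2]

```text
t: 5.3
eef_pos: [532.3, 193.5, 18.3]
tcp_rot: [3.141, -0.001, 0.472]
ft_force: [0.6, -0.0, -0.8]
opening: 0.379
grip_force: 30.0
```

Request:
move_arm:
  commands:
    - [[0.89,0.455,0],[0,0,0],0.2]
    - [[0.89,0.455,0],[0,0,0],0.2]
    - [[0.89,0.455,0],[0,0,0],0.2]
    - [[0.89,0.455,0],[0,0,0],0.2]
    - [[0.89,0.455,0],[0,0,0],0.2]
    - [[0.45,0.23,0],[0,0,0],0.2]
    - [[0,0,0],[0,0,0],0.2]

```text
t: 6.0
eef_pos: [581.4, 219.0, 17.5]
tcp_rot: [3.141, -0.0, 0.473]
ft_force: [-0.3, 0.1, -1.4]
opening: 0.378
grip_force: 30.0
```

Request:
move_arm:
  commands:
    - [[0.18,0.09,-0.05],[0,0,0],0.2]
    - [[0.18,0.09,0],[0,0,0],0.2]
    - [[0.09,0.05,0],[0,0,0],0.2]
    - [[0.09,0.05,0],[0,0,0],0.2]
    - [[0,0,0],[0,0,0],0.2]

```text
t: 6.5
eef_pos: [585.4, 221.0, 17.1]
tcp_rot: [-3.141, 0.002, 0.472]
ft_force: [-6.3, -3.1, 3.7]
opening: 0.378
grip_force: 30.0
```

Request:
move_arm:
  commands:
    - [[0.09,0.05,0],[0,0,0],0.2]
    - [[0.09,0.05,0],[0,0,0],0.2]
    - [[0,0,0],[0,0,0],0.2]

```text
t: 6.8
eef_pos: [585.6, 221.2, 17.0]
tcp_rot: [-3.141, 0.006, 0.472]
ft_force: [-11.7, -8.8, 8.3]
opening: 0.374
grip_force: 30.0
```

Run:
```python
from h import *
i=camera_info("wrist"); im=read_camera("wrist"); s=state(); print(s["t"],s["eef_pos"],np.degrees(s["tcp_rot"]),s["ft_force"])
cv2.imwrite("pics/w3.png",im); np.savez("w3.npz",K=i["K"],T=i["cam_to_world"])
```

```text
6.85 [585.56771121 221.24956655  17.0295969 ] [-179.956949      0.36208752   27.05562423] [-12.21935008  -8.96635064   8.43639762]
```

View pics/w3.png

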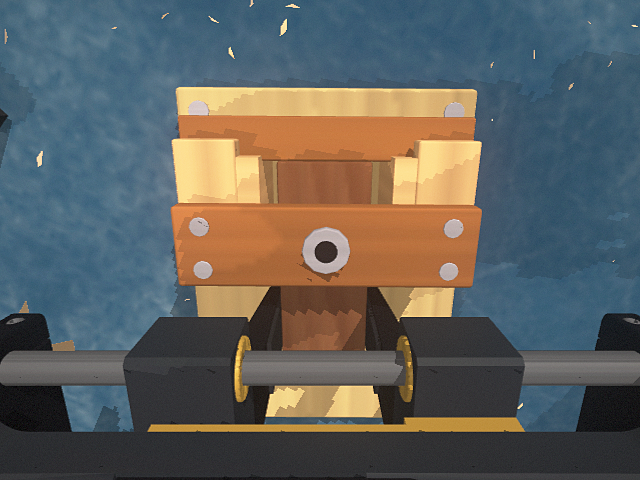

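The walnut block's front end now shows beyond the bridge and right up to the stop (270–375, 160–200). The force has risen to about 15 N and the arm has stopped moving. Releasing and retreating.

Request:
move_arm:
  commands:
    - [[0,0,0],[0,0,0],0.6]
    - [[0,0,0],[0,0,0],0.6]
    - [[0,0,0],[0,0,0],0.6]
    - [[0,0,1.0],[0,0,0],0.6]
    - [[0,0,3.0],[0,0,0],0.6]
    - [[-1.0,-0.5,3.0],[0,0,0],0.6]
    - [[-2.0,-1.0,3.0],[0,0,0],0.6]
    - [[-2.0,-1.0,2.0],[0,0,0],0.6]
    - [[0,0,0],[0,0,0],0.6]
    - [[0,0,0],[0,0,0],0.6]

```text
t: 7.85
eef_pos: [538.6, 197.6, 138.1]
tcp_rot: [3.141, -0.002, 0.472]
ft_force: [1.2, 0.3, 0.4]
opening: 0.602
grip_force: 0.0
```

Run:
```python
from h import *
i=camera_info("wrist"); im=read_camera("wrist"); s=state(); print(s["t"],s["eef_pos"],np.degrees(s["tcp_rot"]),s["ft_force"],s["opening"])
cv2.imwrite("pics/w4.png",im); np.savez("w4.npz",K=i["K"],T=i["cam_to_world"])
```

```text
7.9 [538.64191447 197.6725511  137.24328385] [ 1.79987279e+02 -4.02319851e-02  2.70692028e+01] [-0.48840379 -0.33696116  0.13879574] 0.6000634913215137
```

View pics/w4.png

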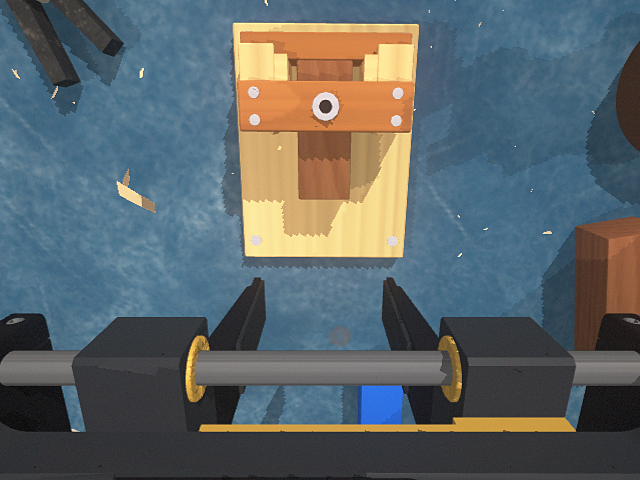

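The block lies flat and straight under the bridge, with its rear edge at v≈199, the bush at (326,106) and the base edge at v≈257. I'll check how far it sticks out.

Run:
```python
from h import *
d=np.load("w4.npz"); i={"K":d["K"],"cam_to_world":d["T"]}
a=np.radians(27.1);R=np.array([[np.cos(a),np.sin(a)],[-np.sin(a),np.cos(a)]])
g=lambda p,z:R@ray(i,p,z)[:2]
b=g((326,106),61)
print("bush-15=mouth; rear edge rel mouth:")
for p,z in [((299,199),42),((351,199),42),((325,257),12),((325,131.5),61)]: print((g(p,z)-b+[15,0]).round(1))
im=cv2.imread("pics/w4.png");
```

```text
bush-15=mouth; rear edge rel mouth:
[-46.   18.7]
[-46.  -17.9]
[-99.7   0.2]
[0.  0.6]
```

The rear edge is 46.0 mm out of the mouth and square to the jig, so the block is fully home. Handing in.

```bash
python3 -c "
from cell import *
print(env.job_done())"
```

```text
the job is handed in; nothing more can be done
None
```

The walnut block lies flat in the jig, home against the stop (its end sticks 46.0 mm out of the mouth, as specified), released, with the arm clear and the cherry block not touched; handed in at about 8 s.

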